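Find the loose bolt in the carver's bolt box and hold its cap open

TASK

Lift the loose knobbed lid off the plywood bolt box and set it down gently, flat on the clear bench beside the box. Then tap the bolts inside from above, one after another, until one sinks and stays down: that is the loose one; lift the hinged cap directly in front of it (on the robot's side) to about 45 degrees or more and finish while still holding it open, so that its nut can be tightened. Leave the other two caps shut and do not disturb the mallet, the carved flower or the stone.

Things in the scene. Friction and masses are not known exactly. Their poses are not given: they have to be found in the camera images.
- lid_knob (a point): Wooden knob of the loose lid, 30 mm across, 38 mm tall; the point is on its axis, 24 mm above the lid's top face. The lid is a plywood board 190 (x) by 290 (y) by 8 mm with two 6 mm strips under it, knob in the middle, about 0.28 kg. It starts on the box, lined up with it. When it lies flat on the bench this point is 38 mm above the bench
- lid: The loose lid; origin in the middle of its underside, level with the foot of its strips, 38 mm below the knob point; x across, y along, z up
- box: Plywood box fixed to the bench, 190 (x) by 290 (y) mm, rim 96 mm high, walls 8 mm; origin mid-underside; x points away from the robot, y to its left, turned up to 0.25 rad. On its steel deck, 45 mm up: three bolts at x +40, y +75, 0, -75 mm, each with its cap on the robot's side. Bench clear for the lid: 0.42 to 0.68 m ahead of the robot, 0.10 to 0.42 m to its right
- bolt_left_head (a point): Centre of the top of the left bolt's steel hex head, 26 mm across, head top 76 mm above the bench while it is up, 20 mm below the box's rim
- bolt_left (a joint): How far the left bolt has sunk, m: 0 up, 0.010 fully sunk. The loose bolt sinks 10 mm under a light push (about 3 N) and stays down; a tight bolt gives less than 1 mm under 20 N. Exactly one of the three is loose, and nothing shows which
- cap_left_grip (a point): On the upright fin of the left cap, 12 mm below the fin's top. Fin 10 mm thick (box y), 20 mm long (x), 38 mm tall, on a flat aluminium cap 64 (x) by 54 (y) by 7 mm. Cap shut: fin's top 91 mm above the bench, cap's top face 53 mm, this point 48 mm beyond the hinge and 30 mm above it. It turns with the cap
- cap_left_hinge (a point): On the hinge axis of the left cap, at its edge next to the robot, 49 mm above the bench; the axis runs along the box's y
- cap_left (a joint): Opening of the left cap, rad: 0 shut (flat), at most 1.25. It opens by its far edge rising and swinging up towards the robot; it moves freely (0.12 kg) and falls shut when let go
- bolt_middle_head (a point): Centre of the top of the middle bolt's steel hex head, 26 mm across, head top 76 mm above the bench while it is up, 20 mm below the box's rim
- bolt_middle (a joint): How far the middle bolt has sunk, m: 0 up, 0.010 fully sunk. The loose bolt sinks 10 mm under a light push (about 3 N) and stays down; a tight bolt gives less than 1 mm under 20 N. Exactly one of the three is loose, and nothing shows which
- cap_middle_grip (a point): On the upright fin of the middle cap, 12 mm below the fin's top. Fin 10 mm thick (box y), 20 mm long (x), 38 mm tall, on a flat aluminium cap 64 (x) by 54 (y) by 7 mm. Cap shut: fin's top 91 mm above the bench, cap's top face 53 mm, this point 48 mm beyond the hinge and 30 mm above it. It turns with the cap
- cap_middle_hinge (a point): On the hinge axis of the middle cap, at its edge next to the robot, 49 mm above the bench; the axis runs along the box's y
- cap_middle (a joint): Opening of the middle cap, rad: 0 shut (flat), at most 1.25. It opens by its far edge rising and swinging up towards the robot; it moves freely (0.12 kg) and falls shut when let go
- bolt_right_head (a point): Centre of the top of the right bolt's steel hex head, 26 mm across, head top 76 mm above the bench while it is up, 20 mm below the box's rim
- bolt_right (a joint): How far the right bolt has sunk, m: 0 up, 0.010 fully sunk. The loose bolt sinks 10 mm under a light push (about 3 N) and stays down; a tight bolt gives less than 1 mm under 20 N. Exactly one of the three is loose, and nothing shows which
- cap_right_grip (a point): On the upright fin of the right cap, 12 mm below the fin's top. Fin 10 mm thick (box y), 20 mm long (x), 38 mm tall, on a flat aluminium cap 64 (x) by 54 (y) by 7 mm. Cap shut: fin's top 91 mm above the bench, cap's top face 53 mm, this point 48 mm beyond the hinge and 30 mm above it. It turns with the cap
- cap_right_hinge (a point): On the hinge axis of the right cap, at its edge next to the robot, 49 mm above the bench; the axis runs along the box's y
- cap_right (a joint): Opening of the right cap, rad: 0 shut (flat), at most 1.25. It opens by its far edge rising and swinging up towards the robot; it moves freely (0.12 kg) and falls shut when let go
- mallet_mid (a point): Bystander: a round wooden carver's mallet standing on its head, 84 mm across, 212 mm tall; point 100 mm up its axis
- rosette_mid (a point): Bystander: a carved wooden flower lying on the bench, 100 mm across, about 32 mm tall; point in its middle
- stone_mid (a point): Bystander: a grey sharpening stone lying on the bench, 50 by 150 by 25 mm; point at its centre

How it is judged:
On the way, in this order (a step that is already met when the one before it is completed fails the run):
1. the lid is lifted clear of the box by the gripper (height (world z) of lid_knob above 0.145 m and contact force between the fingers and lid above 0.5 N and contact force between lid and box below 0.05 N), for 0.1 s.
2. the lid lies flat on the bench, knob up, let go (height (world z) of lid_knob below 0.046 m and angle between lid_knob's own z axis and vertical below 0.1 rad and linear speed of lid below 0.03 m/s and contact force between the fingers and lid below 0.05 N and contact force between lid and box below 0.05 N), for 0.2 s.
3. the loose bolt has been tapped down (value of joint any of bolt_left, bolt_middle, bolt_right above 0.006 m), for 0.1 s.
4. the cap of the loose bolt is held open (((value of joint bolt_left above 0.006 m and value of joint cap_left above 0.6 rad and contact force between the fingers and cap_left above 0.2 N and value of joint each of cap_middle, cap_right below 0.12 rad and value of joint each of bolt_middle, bolt_right below 0.006 m) or (value of joint bolt_middle above 0.006 m and value of joint cap_middle above 0.6 rad and contact force between the fingers and cap_middle above 0.2 N and value of joint each of cap_left, cap_right below 0.12 rad and value of joint each of bolt_left, bolt_right below 0.006 m) or (value of joint bolt_right above 0.006 m and value of joint cap_right above 0.6 rad and contact force between the fingers and cap_right above 0.2 N and value of joint each of cap_left, cap_middle below 0.12 rad and value of joint each of bolt_left, bolt_middle below 0.006 m))), for 0.2 s.
At the end, for the whole second after the job is handed in: The lid lies flat on the bench (knob point under 46 mm, tilt under 0.1 rad), let go, off the box, still; the loose bolt is sunk over 6 mm; the gripper still holds that bolt's cap open over 0.6 rad (contact over 0.2 N); other caps under 0.12 rad, other bolts up (all of step 2 and ((value of joint bolt_left above 0.006 m and value of joint cap_left above 0.6 rad and contact force between the fingers and cap_left above 0.2 N and value of joint each of cap_middle, cap_right below 0.12 rad and value of joint each of bolt_middle, bolt_right below 0.006 m) or (value of joint bolt_middle above 0.006 m and value of joint cap_middle above 0.6 rad and contact force between the fingers and cap_middle above 0.2 N and value of joint each of cap_left, cap_right below 0.12 rad and value of joint each of bolt_left, bolt_right below 0.006 m) or (value of joint bolt_right above 0.006 m and value of joint cap_right above 0.6 rad and contact force between the fingers and cap_right above 0.2 N and value of joint each of cap_left, cap_middle below 0.12 rad and value of joint each of bolt_left, bolt_middle below 0.006 m))); the arm keeps its last pose, push and grip.
It fails at once if a cap is raised although its bolt has not been found loose ((value of joint cap_left above 0.25 rad and value of joint bolt_left below 0.006 m) or (value of joint cap_middle above 0.25 rad and value of joint bolt_middle below 0.006 m) or (value of joint cap_right above 0.25 rad and value of joint bolt_right below 0.006 m)).
It fails at once if the lid is dropped or thrown (linear speed of lid above 0.6 m/s and contact force between the fingers and lid below 0.05 N).
It fails at once if the mallet is pushed away or knocked over (distance of mallet_mid from where it was at the start of the episode above 0.03 m or angle between mallet_mid's own z axis and vertical above 0.4 rad).
It fails at once if the rosette is pushed away or knocked over (distance of rosette_mid from where it was at the start of the episode above 0.03 m or angle between rosette_mid's own z axis and vertical above 0.4 rad).
It fails at once if the stone is pushed away or knocked over (distance of stone_mid from where it was at the start of the episode above 0.03 m or angle between stone_mid's own z axis and vertical above 0.4 rad).
It also fails if it takes over 61 s, if anything falls off the work surface, if the arm or the gripper's body presses on something with over 40 N, if the wrist force passes 120 N, or if a joint passes its speed limit or range.

ROBOT

A 6-joint arm with a two-finger parallel gripper is mounted at the origin on the work surface. World frame = base frame: x ahead of the robot, y to its left, z up, the work surface at z = 0. Lengths are in m, angles in rad, forces in N, time in s.
With the tool pointing down it reaches from about 0.35 to 0.775 m from the base axis. Payload 7.3 kg.
Tool frame: the origin (TCP) lies midway between the tips of the shut fingers; the grasp point (between the pads) lies 19 mm behind it; z points along the fingers, y is the direction in which the jaws open and shut (so a half turn about z gives the same grasp; the last joint's range is limited). The gripper opens to 92 mm and grips with 3 to 60 N. Pads are 19 mm wide; open, the fingers measure 130 mm over their backs; the gripper's body (75 mm by 190 mm) begins 47 mm behind the grasp point.
Start: joints at [1.062, 0.342, 1.524, -0, 1.275, -0.146], TCP at [0.186, 0.491, 0.227] pointing down, gripper open.
Joint ranges: [-2.53, 2.53], [-0.77, 2.02], [0.04, 2.7], [-1, 4.14], [0.28, 2.66], [-3.11, 3.11]. Speed limits (rad/s): [2.57, 2.57, 3.14, 3.14, 3.14, 3.14].

INTERFACE

Orientations are given as [roll, pitch, yaw] about the fixed x, y, z axes, in that order (R = Rz(yaw) Ry(pitch) Rx(roll)).
In Python, from cell import robot, imaging gives the robot as it stands. The module is installed in compiled form; this text tells all that it offers.
- The arm moves only by the tool send_rows, never from a script. Its argument "plan" is a list of rows, each a list of 3 entries, a list of its own where there are three numbers: the shift along the world's x, y, z in m, then the turn, a rotation vector about the world's x, y, z in rad, then the closure in counts, from 0 (fully open) to 255 (shut). A call has 1 to 20 rows; each row shifts and turns the commanded pose from where the row before left it; what a row does not reach is not made up. A row lasts 1/10 s, in which the tool goes at most 50 mm and 8.59 degrees, less where a joint would pass 70% of its speed; a pose out of reach is approached as far as the arm can. A call is refused whole if a number of a shift passes 0.05 or a number of a turn 0.15, either way. A call with a gripper value outside its range is refused whole. The fingers move at their own pace and stop on an object; "newtons" is the grip in N (left out, the last holds). Time passes only in rows, so rows that do not move let the fingers close. It gives the time, the measured TCP pose, the force and the opening at its end, in the units of the state.
- robot.observe(): the state, without advancing time (a new reading comes with each control period).
- imaging.read_camera(name): name is "scene" or "top"; returns a dict with "pixels" (400x640x3 uint8, red, green, blue), "fx", "fy", "cx", "cy" (pixels), "world_from_camera" (4x4, takes a point from camera to world coordinates). Camera axes: x right, y down, z forward; pixel columns grow to the right and rows downward; lengths in m; the calibration is good to about 2 mm. A picture is of the moment at which its call begins. There is no depth.
- robot.hand_in(): hands the job in, once; it reports no verdict.
The state is a dict: "time": time; "qpos": joint angles; "qvel": joint speeds; "joint_efforts": joint torques, N m; "tool_pos": TCP position; "tool_rot": TCP orientation; "contact_force": force on the tool from outside, world axes, zero at the start; "torque": the same for the moment, N m; "opening": finger opening in m.
Only numpy, scipy, OpenCV 4.12 (cv2) and the standard library are available. Lean on these libraries where they do the work, as an engineer would, in place of code of your own. Each camera call takes 0.05 s, during which the arm holds its last target.

## Working session

There is one attempt and no reset: what is moved stays moved. The work goes in short steps, Python scripts to look and compute and a tool call to move; the robot and the scene stay as the last step left them, time stands still between calls to the robot, and variables do not carry over. Pictures are saved under pics/ and viewed, and the job is handed in when it is done.

Besides the shell and the picture viewer there is one more tool, called after "Request:" by a JSON object that holds its "method" and its "body", one argument or row to a line. send_rows: Moves the arm, as the interface text tells. Its arguments: {"type":"object","properties":{"plan":{"type":"array"},"newtons":{"type":"number"}},"required":["plan"]}

```bash
mkdir -p pics; python3 - <<'E'
from cell import robot, imaging
import cv2
print(robot.observe())
for n in("scene","top"):
    r=imaging.read_camera(n); cv2.imwrite(f"pics/{n}0.png",r["pixels"][:,:,::-1]); print(n,r["fx"],r["fy"],r["cx"],r["cy"],r["world_from_camera"].round(4).tolist())
E
```

```text
{'time': 0.0, 'qpos': array([ 1.06202078e+00,  3.42723352e-01,  1.52501383e+00, -2.69432922e-05,
        1.27538598e+00, -1.46009416e-01]), 'qvel': array([-1.65463790e-03, -8.77915492e-04,  6.47711716e-04,  8.65824296e-05,
       -5.08342237e-04,  1.12697301e-03]), 'joint_efforts': array([ 9.06045370e-04, -4.31230438e+01, -2.44230151e+01,  7.18078692e-02,
        5.57597622e-02, -1.14620548e-04]), 'tool_pos': array([0.1860954 , 0.49047959, 0.22604574]), 'tool_rot': array([-3.14007468e+00, -1.97185716e-04,  2.77883424e+00]), 'contact_force': array([-0.22769545,  0.66487187, -0.88449585]), 'torque': array([-0.01097544,  0.04562444,  0.04476212]), 'opening': 0.09165439184791423}
scene 502.4679311069844 502.4679311069844 319.0697018219852 207.13875004053335 [[-0.6391, 0.5245, -0.5625, 1.4915], [0.7691, 0.4314, -0.4715, 0.6137], [-0.0047, -0.734, -0.6791, 1.1345], [0.0, 0.0, 0.0, 1.0]]
top 435.75923617990566 435.75923617990566 320.9157107313246 209.5004772562043 [[0.02, -0.9908, 0.1337, 0.4581], [-0.9995, -0.0231, -0.0217, -0.116], [0.0246, -0.1332, -0.9908, 1.2884], [0.0, 0.0, 0.0, 1.0]]
```

View pics/top0.png

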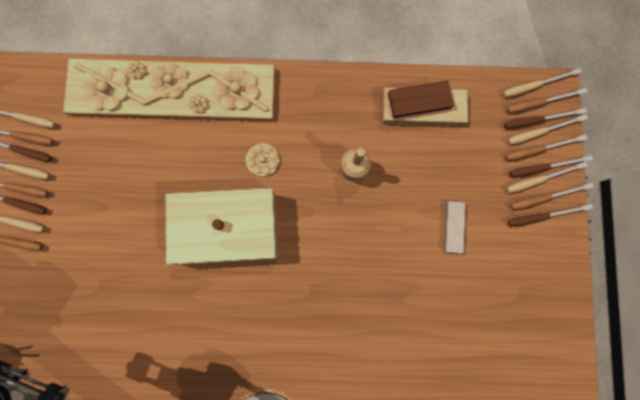

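View pics/scene0.png

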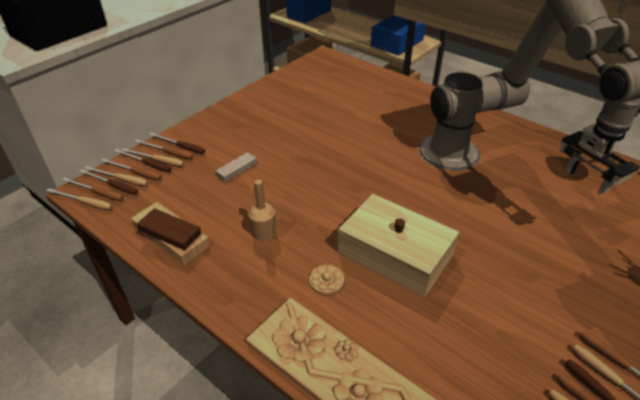

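The top view shows the lid at about (165–275, 190–264) with the knob at (218,225), the rosette at (263,159), the mallet at (356,163) and the stone at (456,227). I'll enlarge both views next.

```bash
cat > h.py <<'E'
import numpy as np,cv2
from cell import robot, imaging
def ray(r,u,v):
    T=r["world_from_camera"];d=T[:3,:3]@np.array([(u-r["cx"])/r["fx"],(v-r["cy"])/r["fy"],1]);return T[:3,3],d
def atz(r,u,v,z):
    o,d=ray(r,u,v);return o+d*(z-o[2])/d[2]
def tri(obs):
    A=np.zeros((3,3));b=np.zeros(3)
    for r,u,v in obs:
        o,d=ray(r,u,v);d=d/np.linalg.norm(d);P=np.eye(3)-np.outer(d,d);A+=P;b+=P@o
    p=np.linalg.solve(A,b);return p,[np.linalg.norm((np.eye(3)-np.outer(d/np.linalg.norm(d),d/np.linalg.norm(d)))@(p-o)) for o,d in [ray(*x) for x in obs]]
def px(r,p):
    T=np.linalg.inv(r["world_from_camera"]);c=T[:3,:3]@np.asarray(p)+T[:3,3];return np.array([r["fx"]*c[0]/c[2]+r["cx"],r["fy"]*c[1]/c[2]+r["cy"]])
def crop(r,name,u0,v0,u1,v1,s):
    im=r["pixels"][v0:v1,u0:u1,::-1];cv2.imwrite("pics/"+name,cv2.resize(im,None,fx=s,fy=s,interpolation=cv2.INTER_CUBIC))
E
python3 - <<'E'
from h import *
t=imaging.read_camera("top");s=imaging.read_camera("scene")
crop(t,"t1.png",155,180,285,275,6);crop(s,"s1.png",330,190,465,295,5)
E
```

```text
(no output)
```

View pics/t1.png

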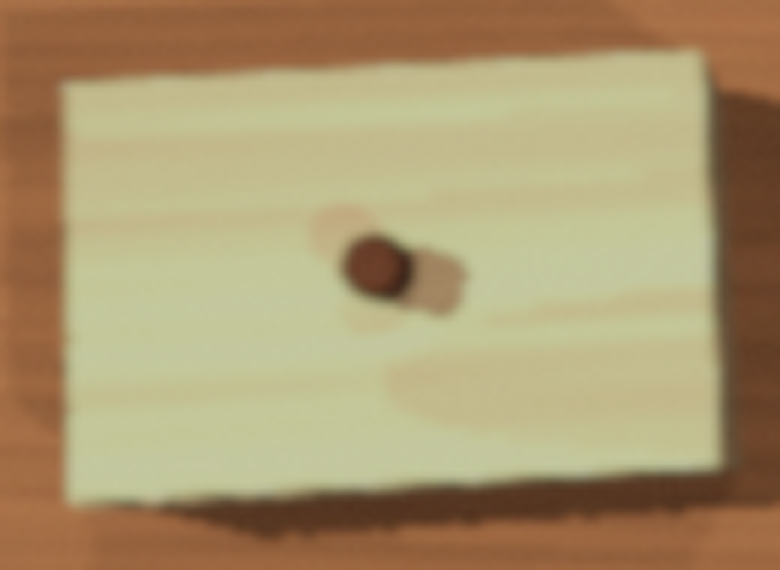

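View pics/s1.png

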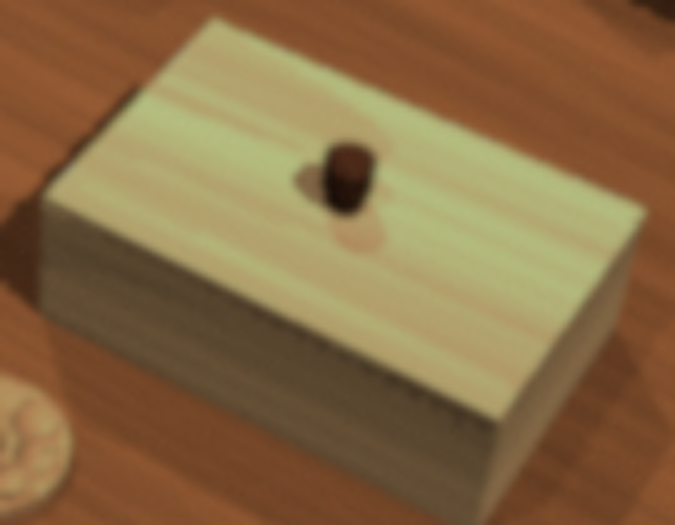

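```bash
python3 - <<'E'
from h import *
t=imaging.read_camera("top");s=imaging.read_camera("scene")
T=lambda U,V:(t,(U+.5)/6-.5+155,(V+.5)/6-.5+180)
S=lambda U,V:(s,(U+.5)/5-.5+330,(V+.5)/5-.5+190)
P=[]
for a,b in [((62,83),(497,420)),((705,50),(43,197)),((723,467),(215,18)),((68,503),(645,212))]:
    p,e=tri([T(*a),S(*b)]);q=atz(*T(*a),.104);P.append(q);print(p.round(4),np.round(e,4),q.round(4),atz(*S(*b),.104).round(4))
P=np.array(P);print(P.mean(0))
for i in range(4):
    d=P[(i+1)%4]-P[i];print(np.linalg.norm(d),np.arctan2(d[1],d[0]))
print("knobtop",tri([T(377,262),S(350,154)]))
for n,u,v in [("mallet",356,163),("ros",263,159),("stone",456,227)]: print(n,atz(t,u,v,.02).round(3))
E
```

```text
[0.652  0.2863 0.1029] [0.0009 0.0009] [0.6523 0.2852 0.104 ] [0.6523 0.2873 0.104 ]
[ 0.6736 -0.0038  0.1012] [0.0027 0.0027] [ 0.6747 -0.0063  0.104 ] [6.743e-01 2.000e-04 1.040e-01]
[ 0.4828 -0.018   0.1016] [0.0033 0.0033] [ 0.4847 -0.021   0.104 ] [ 0.4831 -0.0139  0.104 ]
[0.4622 0.2717 0.1005] [0.0009 0.0009] [0.4627 0.2698 0.104 ] [0.4649 0.2736 0.104 ]
[0.56858372 0.13191697 0.104     ]
0.29233895628668244 -1.4940388024416396
0.19060582902931725 -3.064401961399865
0.29158818412737236 1.6461061359033315
0.1901855016998771 0.08114084853002256
knobtop (array([0.56844588, 0.13288382, 0.14102498]), [np.float64(0.0029278824015423685), np.float64(0.0029278824015422636)])
mallet [ 0.772 -0.246  0.02 ]
ros [0.777 0.031 0.02 ]
stone [ 0.586 -0.543  0.02 ]
```

Request:
{"method": "send_rows", "body": {
  "plan": [
    [[0.034, -0.032, 0], [0, 0, 0.04], 0],
    [[0.034, -0.032, 0], [0, 0, 0.04], 0],
    [[0.034, -0.032, 0], [0, 0, 0.04], 0],
    [[0.034, -0.032, 0], [0, 0, 0.04], 0],
    [[0.034, -0.032, 0], [0, 0, 0.04], 0],
    [[0.034, -0.032, 0], [0, 0, 0.04], 0],
    [[0.034, -0.032, 0], [0, 0, 0.04], 0],
    [[0.034, -0.032, 0], [0, 0, 0.04], 0],
    [[0.034, -0.032, 0], [0, 0, 0.04], 0],
    [[0.034, -0.032, 0], [0, 0, 0.04], 0],
    [[0.034, -0.032, 0], [0, 0, 0.04], 0],
    [[0.008, -0.004, 0], [0, 0, 0], 0],
    [[0, 0, 0], [0, 0, 0], 0]
  ],
  "newtons": 25
}}

```text
time: 1.6
tool_pos: [0.5691, 0.1337, 0.226]
tool_rot: [3.141, -0.001, -3.067]
contact_force: [-0.7, 0.6, -0.1]
opening: 0.0918
```

Request:
{"method": "send_rows", "body": {
  "plan": [
    [[0, 0, -0.04], [0, 0, 0], 0],
    [[0, 0, -0.04], [0, 0, 0], 0],
    [[0, 0, -0.02], [0, 0, 0], 0],
    [[0, 0, -0.015], [0, 0, 0], 0],
    [[0, 0, 0], [0, 0, 0], 0]
  ]
}}

```text
time: 2.1
tool_pos: [0.5657, 0.1362, 0.1098]
tool_rot: [3.141, -0.005, -3.063]
contact_force: [0.1, 0.2, -0.1]
opening: 0.092
```

```bash
python3 - <<'E'
from h import *
t=imaging.read_camera("top");s=imaging.read_camera("scene")
crop(t,"t2.png",155,180,285,275,6);crop(s,"s2.png",330,150,465,295,4)
E
```

```text
(no output)
```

View pics/s2.png

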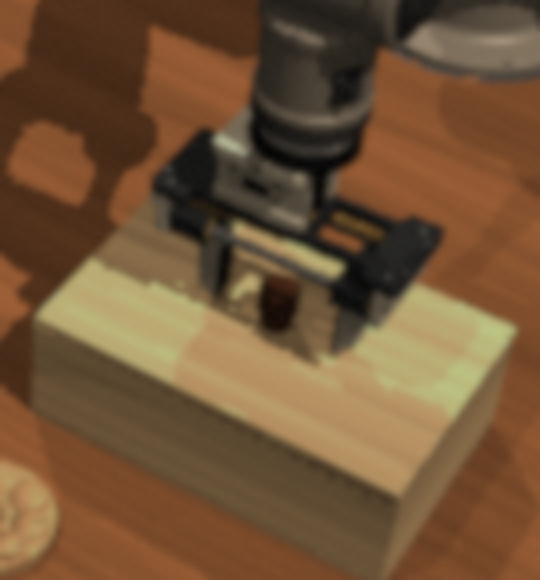

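The knob at about (279,300) in the crop sits between the open fingers. Closing now.

Request:
{"method": "send_rows", "body": {
  "plan": [
    [[0, 0, 0], [0, 0, 0], 120],
    [[0, 0, 0], [0, 0, 0], 255],
    [[0, 0, 0], [0, 0, 0], 255],
    [[0, 0, 0], [0, 0, 0], 255],
    [[0, 0, 0], [0, 0, 0], 255],
    [[0, 0, 0], [0, 0, 0], 255],
    [[0, 0, 0], [0, 0, 0], 255]
  ]
}}

```text
time: 2.9
tool_pos: [0.5683, 0.1348, 0.1117]
tool_rot: [3.142, -0.0, -3.064]
contact_force: [-0.7, 0.5, 0.4]
opening: 0.0404
```

Request:
{"method": "send_rows", "body": {
  "plan": [
    [[0, 0, 0], [0, 0, 0], 255],
    [[0, 0, 0], [0, 0, 0], 255],
    [[0, 0, 0], [0, 0, 0], 255],
    [[0, 0, 0], [0, 0, 0], 255],
    [[0, 0, 0], [0, 0, 0], 255]
  ]
}}

```text
time: 3.4
tool_pos: [0.5683, 0.1347, 0.1117]
tool_rot: [-3.141, -0.0, -3.064]
contact_force: [-0.5, -1.1, -0.7]
opening: 0.0291
```

Request:
{"method": "send_rows", "body": {
  "plan": [
    [[0, 0, 0.005], [0, 0, 0], 255],
    [[0, 0, 0.01], [0, 0, 0], 255],
    [[0, 0, 0.02], [0, 0, 0], 255],
    [[0, 0, 0.02], [0, 0, 0], 255],
    [[0, 0, 0.02], [0, 0, 0], 255],
    [[0, 0, 0.01], [0, 0, 0], 255],
    [[0, 0, 0], [0, 0, 0], 255],
    [[0, 0, 0], [0, 0, 0], 255]
  ]
}}

```text
time: 4.2
tool_pos: [0.5679, 0.1349, 0.1962]
tool_rot: [3.141, -0.001, -3.064]
contact_force: [0.4, 0.6, -3.8]
opening: 0.0293
```

```bash
python3 - <<'E'
from h import *
s=imaging.read_camera("scene")
crop(s,"s3.png",300,90,500,290,3)
E
```

```text
(no output)
```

View pics/s3.png

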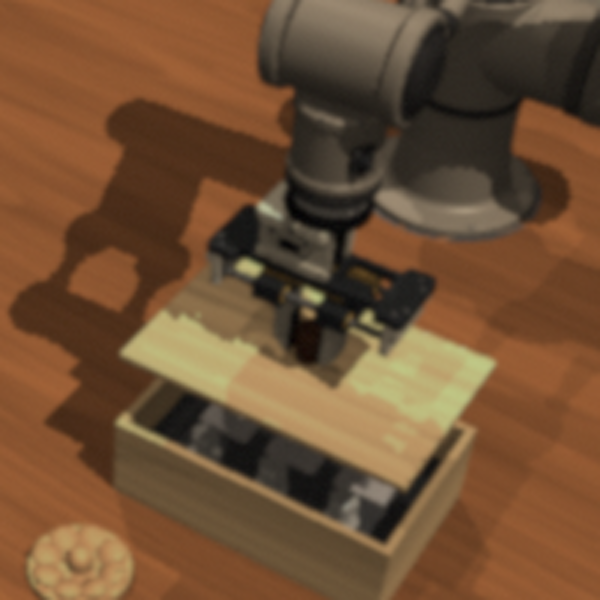

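The lid hangs level above the box, with its corners at (120,352), (495,362) and (405,485). Carrying it to the right next.

Request:
{"method": "send_rows", "body": {
  "plan": [
    [[0, -0.015, 0.005], [0, 0, 0], 255],
    [[0, -0.025, 0.005], [0, 0, 0], 255],
    [[-0.002, -0.035, 0], [0, 0, 0], 255],
    [[-0.002, -0.035, 0], [0, 0, 0], 255],
    [[-0.002, -0.035, 0], [0, 0, 0], 255],
    [[-0.002, -0.035, 0], [0, 0, 0], 255],
    [[-0.002, -0.035, 0], [0, 0, 0], 255],
    [[-0.002, -0.035, 0], [0, 0, 0], 255],
    [[-0.002, -0.035, 0], [0, 0, 0], 255],
    [[-0.002, -0.035, 0], [0, 0, 0], 255],
    [[-0.002, -0.035, 0], [0, 0, 0], 255],
    [[0, -0.025, 0], [0, 0, 0], 255],
    [[0, -0.017, 0], [0, 0, 0], 255],
    [[0, 0, 0], [0, 0, 0], 255],
    [[0, 0, 0], [0, 0, 0], 255]
  ]
}}

```text
time: 5.75
tool_pos: [0.5499, -0.262, 0.2063]
tool_rot: [3.14, -0.001, -3.065]
contact_force: [-0.6, -0.1, -4.2]
opening: 0.0293
```

```bash
python3 - <<'E'
from h import *
s=imaging.read_camera("scene")
crop(s,"s4.png",190,80,500,290,2.5)
E
```

```text
(no output)
```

View pics/s4.png

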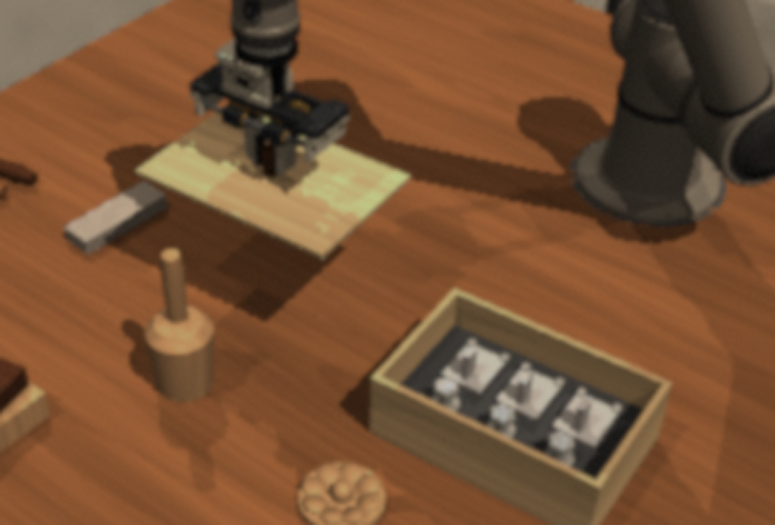

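Lid is over clear bench; box is open with three caps and bolts visible. Lowering.

Request:
{"method": "send_rows", "body": {
  "plan": [
    [[0, 0, -0.015], [0, 0, 0], 255],
    [[0, 0, -0.025], [0, 0, 0], 255],
    [[0, 0, -0.03], [0, 0, 0], 255],
    [[0, 0, -0.03], [0, 0, 0], 255],
    [[0, 0, -0.03], [0, 0, 0], 255],
    [[0, 0, -0.02], [0, 0, 0], 255],
    [[0, 0, -0.015], [0, 0, 0], 255],
    [[0, 0, -0.01], [0, 0, 0], 255],
    [[0, 0, -0.003], [0, 0, 0], 255],
    [[0, 0, -0.002], [0, 0, 0], 255],
    [[0, 0, -0.002], [0, 0, 0], 255],
    [[0, 0, 0], [0, 0, 0], 255]
  ]
}}

```text
time: 7.0
tool_pos: [0.5506, -0.2622, 0.0253]
tool_rot: [-3.141, 0.001, -3.064]
contact_force: [0.0, 0.2, -3.8]
opening: 0.0292
```

Request:
{"method": "send_rows", "body": {
  "plan": [
    [[0, 0, -0.001], [0, 0, 0], 255],
    [[0, 0, -0.001], [0, 0, 0], 255],
    [[0, 0, -0.001], [0, 0, 0], 255],
    [[0, 0, -0.001], [0, 0, 0], 255],
    [[0, 0, 0], [0, 0, 0], 255]
  ]
}}

```text
time: 7.5
tool_pos: [0.5504, -0.2622, 0.0217]
tool_rot: [-3.141, 0.0, -3.064]
contact_force: [-3.1, 1.9, 4.8]
opening: 0.0286
```

Request:
{"method": "send_rows", "body": {
  "plan": [
    [[0, 0, 0], [0, 0, 0], 220],
    [[0, 0, 0], [0, 0, 0], 150],
    [[0, 0, 0], [0, 0, 0], 60],
    [[0, 0, 0], [0, 0, 0], 60],
    [[0, 0, 0], [0, 0, 0], 60],
    [[0, 0, 0], [0, 0, 0], 60],
    [[0, 0, 0], [0, 0, 0], 60]
  ]
}}

```text
time: 8.2
tool_pos: [0.5503, -0.2622, 0.0207]
tool_rot: [3.141, -0.0, -3.064]
contact_force: [0.2, 0.6, -0.5]
opening: 0.0694
```

Request:
{"method": "send_rows", "body": {
  "plan": [
    [[0, 0, 0.02], [0, 0, 0], 60],
    [[0, 0, 0.04], [0, 0, 0], 60],
    [[0, 0, 0.04], [0, 0, 0], 60],
    [[0, 0, 0.04], [0, 0, 0], 255],
    [[0, 0, 0.04], [0, 0, 0], 255],
    [[-0.03, 0.02, 0], [0, 0, 0], 255],
    [[-0.03, 0.03, 0], [0, 0, 0], 255],
    [[-0.03, 0.03, 0], [0, 0, 0], 255],
    [[-0.03, 0.03, 0], [0, 0, 0], 255],
    [[0, 0, 0], [0, 0, 0], 255]
  ]
}}

```text
time: 9.2
tool_pos: [0.4264, -0.1486, 0.2005]
tool_rot: [3.139, -0.003, -3.063]
contact_force: [1.3, 0.3, 0.1]
opening: 0.0193
```

```bash
python3 - <<'E'
from h import *
t=imaging.read_camera("top");s=imaging.read_camera("scene")
cv2.imwrite("pics/s5.png",s["pixels"][:,:,::-1])
crop(t,"t5.png",155,180,285,275,6);crop(s,"s5b.png",330,190,465,295,5)
E
```

```text
(no output)
```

View pics/s5.png

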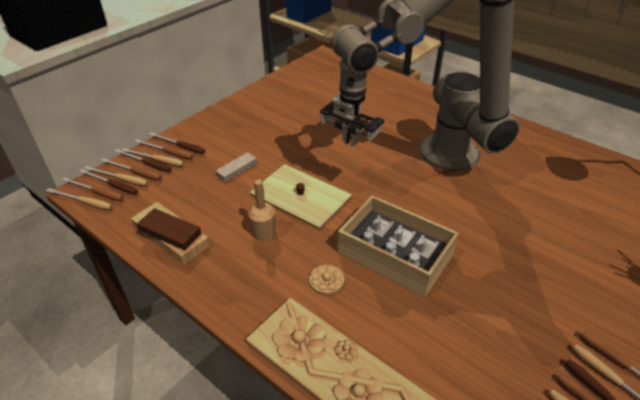

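View pics/t5.png

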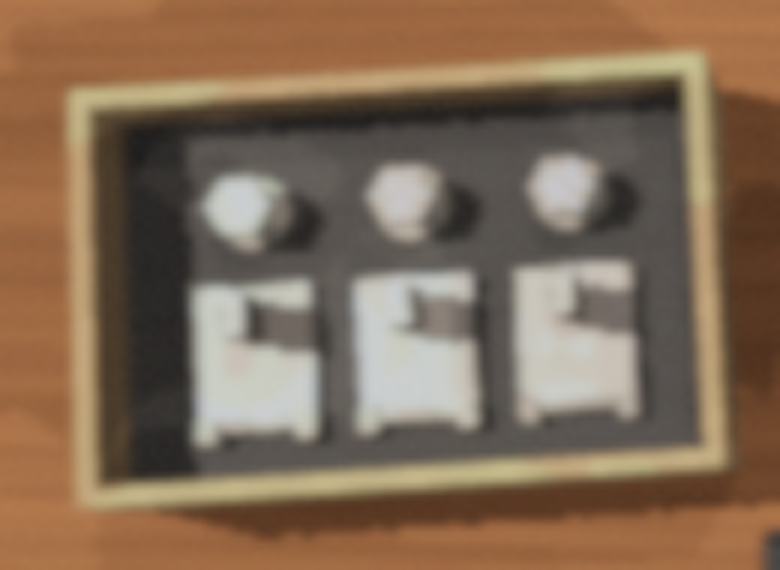

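View pics/s5b.png

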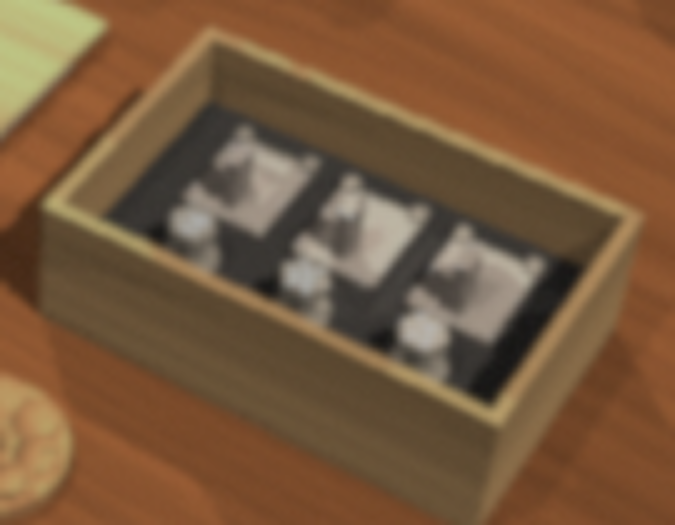

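```bash
python3 - <<'E'
from h import *
t=imaging.read_camera("top");s=imaging.read_camera("scene")
T=lambda U,V:(t,(U+.5)/6-.5+155,(V+.5)/6-.5+180)
S=lambda U,V:(s,(U+.5)/5-.5+330,(V+.5)/5-.5+190)
c=np.array([.5683,.1345]);a=.0772;R=np.array([[np.cos(a),-np.sin(a)],[np.sin(a),np.cos(a)]])
for n,A,B,y in [("L",(237,206),(423,333),.075),("M",(402,199),(305,276),0),("R",(564,189),(192,222),-.075)]:
    print(n,tri([T(*A),S(*B)])[0].round(4),atz(*T(*A),.076).round(4),atz(*S(*B),.076).round(4),"model",(c+R@[.04,y]).round(4))
    
print("box rim corners")
P=[]
for A,B in [((68,92),(497,420)),((707,55),(43,203)),((728,465),(210,30)),((80,503),(640,215))]:
    P.append((atz(*T(*A),.096)+atz(*S(*B),.096))/2);print(atz(*T(*A),.096).round(4),atz(*S(*B),.096).round(4))
print(np.mean(P,0)); P=np.array(P)
for i in range(4):
    d=P[(i+1)%4]-P[i];print(np.linalg.norm(d),np.arctan2(d[1],d[0]))
for n,A in [("finL top",(232,313)),("M",(397,304)),("R",(560,296))]: print(n,atz(*T(*A),.091).round(4))
print(robot.observe()["tool_pos"],robot.observe()["opening"])
E
```

```text
L [0.6004 0.2122 0.0739] [0.601  0.2103 0.076 ] [0.6012 0.2141 0.076 ] model [0.6024 0.2124]
M [0.6055 0.1363 0.0732] [0.606  0.1343 0.076 ] [0.6068 0.1388 0.076 ] model [0.6082 0.1376]
R [0.6119 0.0612 0.0737] [0.6125 0.0595 0.076 ] [0.6129 0.0636 0.076 ] model [0.614  0.0628]
box rim corners
[0.6495 0.2849 0.096 ] [0.6458 0.2848 0.096 ]
[ 0.6738 -0.0066  0.096 ] [ 0.6718 -0.0016  0.096 ]
[ 0.4858 -0.0226  0.096 ] [ 0.4866 -0.0146  0.096 ]
[0.4629 0.267  0.096 ] [0.461  0.2699 0.096 ]
[0.5671429  0.13265436 0.096     ]
0.2899883808121076 -1.4838286746334672
0.18723515585769318 -3.06382297646613
0.28807560771585095 1.6550883037106399
0.18645653824496325 0.08799547519097868
finL top [0.5501 0.2056 0.091 ]
M [0.5559 0.1311 0.091 ]
R [0.5612 0.0571 0.091 ]
[ 0.43137782 -0.15298301  0.20113925] 0.0034405641098165466
```

Request:
{"method": "send_rows", "body": {
  "plan": [
    [[0.03, 0.035, 0], [0, 0, 0], 255],
    [[0.03, 0.035, 0], [0, 0, 0], 255],
    [[0.03, 0.035, 0], [0, 0, 0], 255],
    [[0.03, 0.035, 0], [0, 0, 0], 255],
    [[0.03, 0.035, 0], [0, 0, 0], 255],
    [[0.03, 0.035, 0], [0, 0, 0], 255],
    [[0.002, 0.004, -0.03], [0, 0, 0], 255],
    [[0, 0, -0.04], [0, 0, 0], 255],
    [[0, 0, -0.03], [0, 0, 0], 255],
    [[0, 0, -0.01], [0, 0, 0], 255],
    [[0, 0, 0], [0, 0, 0], 255],
    [[0, 0, 0], [0, 0, 0], 255]
  ]
}}

```text
time: 10.6
tool_pos: [0.6137, 0.0615, 0.092]
tool_rot: [-3.141, 0.002, -3.065]
contact_force: [-0.8, 0.3, 0.8]
opening: 0.0003
```

Request:
{"method": "send_rows", "body": {
  "plan": [
    [[0, 0, -0.008], [0, 0, 0], 255],
    [[0, 0, -0.004], [0, 0, 0], 255],
    [[0, 0, -0.002], [0, 0, 0], 255],
    [[0, 0, -0.001], [0, 0, 0], 255],
    [[0, 0, -0.001], [0, 0, 0], 255],
    [[0, 0, 0], [0, 0, 0], 255]
  ]
}}

```text
time: 11.2
tool_pos: [0.6123, 0.0618, 0.076]
tool_rot: [-3.141, 0.001, -3.064]
contact_force: [-2.2, -0.1, 7.5]
opening: 0.0006
```

Request:
{"method": "send_rows", "body": {
  "plan": [
    [[0, 0, -0.001], [0, 0, 0], 255],
    [[0, 0, 0], [0, 0, 0], 255]
  ]
}}

```text
time: 11.4
tool_pos: [0.6124, 0.0618, 0.076]
tool_rot: [-3.141, 0.001, -3.064]
contact_force: [-5.4, -0.5, 13.4]
opening: 0.0004
```

Right bolt is tight: 13 N with no sinking. Middle next.

Request:
{"method": "send_rows", "body": {
  "plan": [
    [[0, 0, 0.01], [0, 0, 0], 255],
    [[0, 0, 0.025], [0, 0, 0], 255],
    [[-0.003, 0.038, 0], [0, 0, 0], 255],
    [[-0.003, 0.037, 0], [0, 0, 0], 255],
    [[0, 0, 0], [0, 0, 0], 255],
    [[0, 0, -0.02], [0, 0, 0], 255],
    [[0, 0, -0.009], [0, 0, 0], 255],
    [[0, 0, -0.003], [0, 0, 0], 255],
    [[0, 0, -0.001], [0, 0, 0], 255],
    [[0, 0, -0.001], [0, 0, 0], 255],
    [[0, 0, 0], [0, 0, 0], 255]
  ]
}}

```text
time: 12.5
tool_pos: [0.6059, 0.1364, 0.076]
tool_rot: [3.141, -0.001, -3.065]
contact_force: [-5.0, -0.4, 6.9]
opening: 0.0004
```

Request:
{"method": "send_rows", "body": {
  "plan": [
    [[0, 0, -0.001], [0, 0, 0], 255],
    [[0, 0, 0], [0, 0, 0], 255]
  ]
}}

```text
time: 12.7
tool_pos: [0.6059, 0.1364, 0.0759]
tool_rot: [3.142, -0.0, -3.065]
contact_force: [-7.4, -0.3, 13.9]
opening: 0.0005
```

Middle is tight too. Left next.

Request:
{"method": "send_rows", "body": {
  "plan": [
    [[0, 0, 0.01], [0, 0, 0], 255],
    [[0, 0, 0.025], [0, 0, 0], 255],
    [[-0.003, 0.038, 0], [0, 0, 0], 255],
    [[-0.003, 0.037, 0], [0, 0, 0], 255],
    [[0, 0, 0], [0, 0, 0], 255],
    [[0, 0, -0.02], [0, 0, 0], 255],
    [[0, 0, -0.009], [0, 0, 0], 255],
    [[0, 0, -0.003], [0, 0, 0], 255],
    [[0, 0, -0.001], [0, 0, 0], 255],
    [[0, 0, -0.001], [0, 0, 0], 255],
    [[0, 0, 0], [0, 0, 0], 255]
  ]
}}

```text
time: 13.8
tool_pos: [0.6008, 0.2116, 0.0753]
tool_rot: [3.141, 0.001, -3.065]
contact_force: [-0.4, 0.1, -0.3]
opening: 0.0005
```

Sinking (no force). Continue down.

Request:
{"method": "send_rows", "body": {
  "plan": [
    [[0, 0, -0.002], [0, 0, 0], 255],
    [[0, 0, -0.002], [0, 0, 0], 255],
    [[0, 0, -0.002], [0, 0, 0], 255],
    [[0, 0, -0.001], [0, 0, 0], 255],
    [[0, 0, -0.001], [0, 0, 0], 255],
    [[0, 0, 0], [0, 0, 0], 255]
  ]
}}

```text
time: 14.4
tool_pos: [0.6005, 0.2119, 0.0667]
tool_rot: [3.141, 0.0, -3.065]
contact_force: [0.6, -0.0, 2.4]
opening: 0.0008
```

Request:
{"method": "send_rows", "body": {
  "plan": [
    [[0, 0, -0.001], [0, 0, 0], 255],
    [[0, 0, -0.001], [0, 0, 0], 255],
    [[0, 0, 0], [0, 0, 0], 255]
  ]
}}

```text
time: 14.7
tool_pos: [0.6006, 0.212, 0.0662]
tool_rot: [3.141, 0.001, -3.064]
contact_force: [-2.9, -2.5, 10.4]
opening: 0.0003
```

Request:
{"method": "send_rows", "body": {
  "plan": [
    [[0, 0, 0.01], [0, 0, 0], 255],
    [[0, 0, 0.04], [0, 0, 0], 255],
    [[0, 0, 0.04], [0, 0, 0], 200],
    [[0, 0, 0.035], [0, 0, 0], 140],
    [[-0.05, 0, 0], [0, 0, 0], 140],
    [[-0.05, 0, 0], [0, 0, 0], 140],
    [[-0.05, 0, 0], [0, 0, 0], 140],
    [[-0.03, 0, 0], [0, 0, 0], 140],
    [[0, 0, 0], [0, 0, 0], 140],
    [[0, 0, 0], [0, 0, 0], 140]
  ]
}}

```text
time: 15.7
tool_pos: [0.4204, 0.2122, 0.1903]
tool_rot: [3.141, 0.001, -3.064]
contact_force: [-0.5, 0.6, 0.1]
opening: 0.0416
```

```bash
python3 - <<'E'
from h import *
t=imaging.read_camera("top");s=imaging.read_camera("scene")
crop(t,"t6.png",155,180,285,275,6);crop(s,"s6.png",330,190,465,295,5)
print(robot.observe()["tool_pos"])
E
```

```text
[0.42141974 0.21204954 0.18987271]
```

View pics/t6.png

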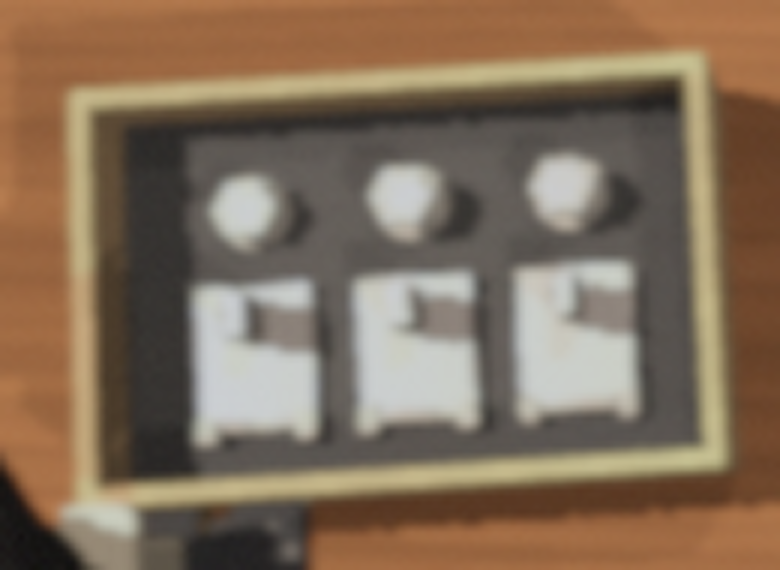

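View pics/s6.png

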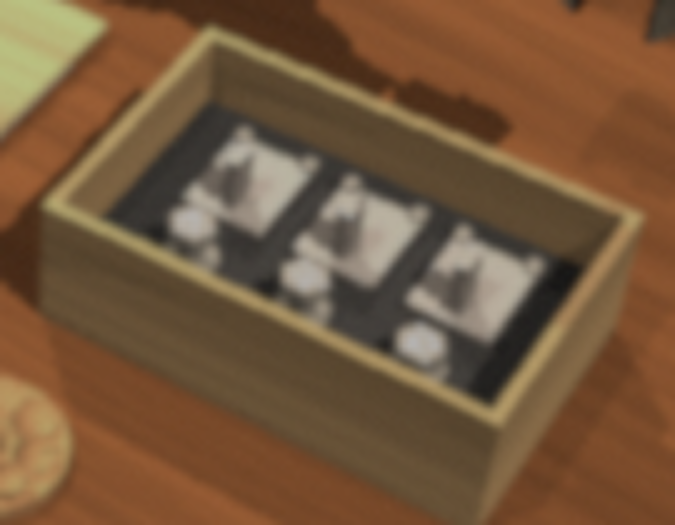

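```bash
python3 - <<'E'
from h import *
t=imaging.read_camera("top");s=imaging.read_camera("scene")
T=lambda U,V:(t,(U+.5)/6-.5+155,(V+.5)/6-.5+180)
S=lambda U,V:(s,(U+.5)/5-.5+330,(V+.5)/5-.5+190)
c=np.array([.5675,.134]);a=.078;R=np.array([[np.cos(a),-np.sin(a)],[np.sin(a),np.cos(a)]])
def bx(p): return ((p[:2]-c)@R).round(4)
for A in [(191,287),(314,278),(319,428),(199,436)]: p=atz(*T(*A),.053);print("cap",p.round(4),bx(p))
for B in [(466,225),(545,258),(485,342),(406,300)]: p=atz(*S(*B),.053);print("capS",p.round(4),bx(p))
for A in [(221,290),(240,288),(245,333),(226,337)]: p=atz(*T(*A),.091);print("fin",p.round(4),bx(p))
for x in (.0,-.01,-.015): 
  p=np.r_[c+R@[x,.075],.091]; print(x,p, (px(t,p)-[155,180]+.5)*6-.5,(px(s,p)-[330,190]+.5)*5-.5)
crop(t,"t7.png",180,215,215,260,14);crop(s,"s7.png",400,225,445,270,12)
E
```

```text
cap [0.5649 0.2357 0.053 ] [0.0053 0.1016]
cap [0.5704 0.1784 0.053 ] [0.0063 0.0441]
cap [0.5001 0.1723 0.053 ] [-0.0643  0.0434]
cap [0.4952 0.2278 0.053 ] [-0.0648  0.0991]
capS [0.4918 0.1795 0.053 ] [-0.0719  0.0513]
capS [0.4856 0.2296 0.053 ] [-0.0742  0.1016]
capS [0.5652 0.2363 0.053 ] [0.0057 0.1022]
capS [0.5662 0.1843 0.053 ] [0.0026 0.0502]
fin [0.5605 0.2112 0.091 ] [-0.001   0.0776]
fin [0.5616 0.2027 0.091 ] [-0.0005  0.0689]
fin [0.5411 0.1992 0.091 ] [-0.0212  0.0671]
fin [0.5391 0.2077 0.091 ] [-0.0226  0.0757]
0.0 [0.56165593 0.20877197 0.091     ] [226.60722071 287.6094254 ] [455.34340042 270.38851906]
-0.01 [0.55168633 0.20799276 0.091     ] [227.02793187 309.43884824] [463.36881809 259.83709577]
-0.015 [0.54670154 0.20760315 0.091     ] [227.23863594 320.37164175] [467.35640374 254.59441483]
```

View pics/t7.png

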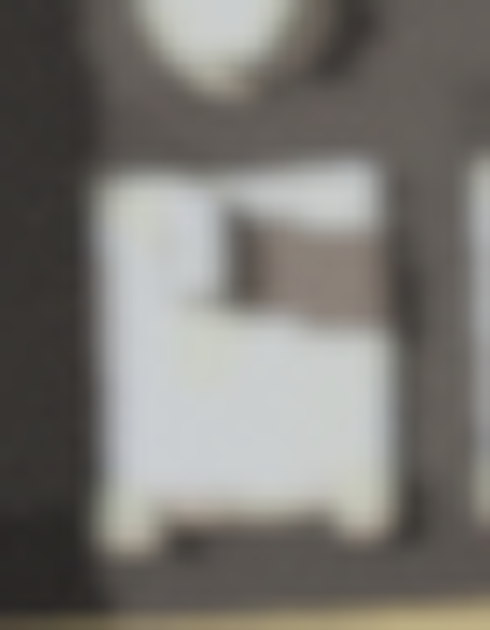

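View pics/s7.png

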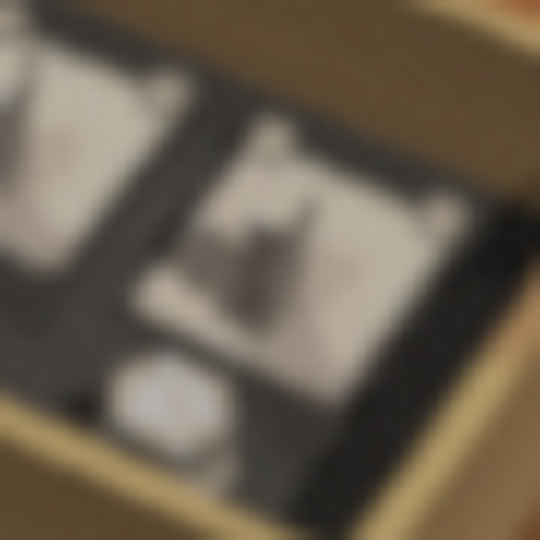

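Request:
{"method": "send_rows", "body": {
  "plan": [
    [[0.04, -0.001, 0], [0, 0, 0], 140],
    [[0.045, -0.002, 0], [0, 0, 0], 140],
    [[0.044, -0.001, 0], [0, 0, 0], 140],
    [[0, 0, -0.04], [0, 0, 0], 140],
    [[0, 0, -0.04], [0, 0, 0], 140],
    [[0, 0, -0.01], [0, 0, 0], 140],
    [[0, 0, 0], [0, 0, 0], 140],
    [[0, 0, 0], [0, 0, 0], 140]
  ]
}}

```text
time: 16.7
tool_pos: [0.5504, 0.2081, 0.1012]
tool_rot: [3.141, 0.002, -3.064]
contact_force: [0.2, 0.3, 0.1]
opening: 0.0417
```

```bash
python3 - <<'E'
from h import *
t=imaging.read_camera("top");s=imaging.read_camera("scene")
crop(s,"s8.png",370,190,465,285,6)
E
```

```text
(no output)
```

View pics/s8.png

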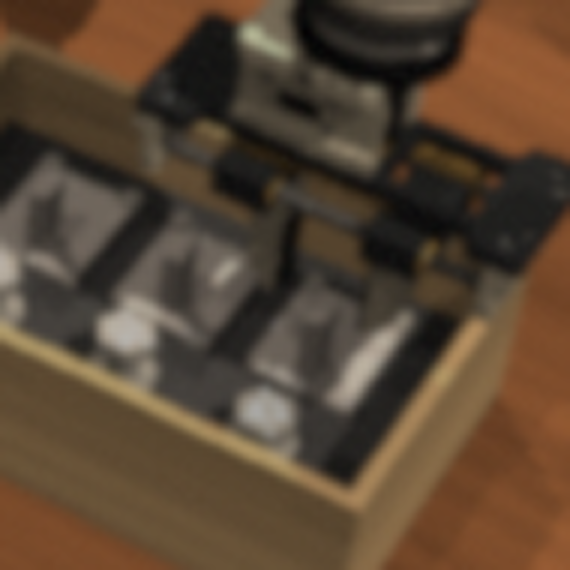

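The fingertips at about (268,275) and (385,300) straddle the left fin at (320,315). Lowering and closing.

Request:
{"method": "send_rows", "body": {
  "plan": [
    [[0, 0, -0.02], [0, 0, 0], 140],
    [[0, 0, -0.015], [0, 0, 0], 140],
    [[0, 0, -0.005], [0, 0, 0], 140],
    [[0, 0, 0], [0, 0, 0], 140],
    [[0, 0, 0], [0, 0, 0], 255],
    [[0, 0, 0], [0, 0, 0], 255],
    [[0, 0, 0], [0, 0, 0], 255],
    [[0, 0, 0], [0, 0, 0], 255],
    [[0, 0, 0], [0, 0, 0], 255],
    [[0, 0, 0], [0, 0, 0], 255],
    [[0, 0, 0], [0, 0, 0], 255]
  ],
  "newtons": 12
}}

```text
time: 17.9
tool_pos: [0.5496, 0.2067, 0.0601]
tool_rot: [-3.14, 0.0, -3.064]
contact_force: [-0.6, -5.2, 1.8]
opening: 0.0101
```

```bash
python3 - <<'E'
from h import *
print(robot.observe()["qpos"].round(3))
a=.078;f=lambda t:np.array([48*np.cos(t)-11*np.sin(t),48*np.sin(t)+11*np.cos(t)])
th=np.arange(0,.89,.08)
for t0,t1 in zip(th,th[1:]):
    d=f(t1)-f(t0);print(t1.round(2),(d[0]*np.cos(a)).round(2),(d[0]*np.sin(a)).round(2),d[1].round(2),"turn",.08*np.sin(a),-.08*np.cos(a))
E
```

```text
[ 0.23   0.627  1.551 -0.002  0.964 -1.417]
0.08 -1.03 -0.08 3.8 turn 0.006233674564504117 -0.07975676335850054
0.16 -1.33 -0.1 3.71 turn 0.006233674564504117 -0.07975676335850054
0.24 -1.62 -0.13 3.59 turn 0.006233674564504117 -0.07975676335850054
0.32 -1.9 -0.15 3.45 turn 0.006233674564504117 -0.07975676335850054
0.4 -2.17 -0.17 3.28 turn 0.006233674564504117 -0.07975676335850054
0.48 -2.42 -0.19 3.1 turn 0.006233674564504117 -0.07975676335850054
0.56 -2.66 -0.21 2.89 turn 0.006233674564504117 -0.07975676335850054
0.64 -2.88 -0.23 2.67 turn 0.006233674564504117 -0.07975676335850054
0.72 -3.09 -0.24 2.43 turn 0.006233674564504117 -0.07975676335850054
0.8 -3.27 -0.26 2.18 turn 0.006233674564504117 -0.07975676335850054
0.88 -3.44 -0.27 1.91 turn 0.006233674564504117 -0.07975676335850054
```

```bash
python3 - <<'E'
from h import *
a=.078;k=.3
f=lambda t:np.array([48*np.cos(t)-30*np.sin(t)+19*np.sin(k*t),48*np.sin(t)+30*np.cos(t)-19*np.cos(k*t)])
th=np.arange(0,.91,.075)
for t0,t1 in zip(th,th[1:]):
    d=f(t1)-f(t0);print(t1.round(3),(d[0]*np.cos(a)).round(2),(d[0]*np.sin(a)).round(2),d[1].round(2),"turn",.075*k*np.sin(a),-.075*k*np.cos(a))
E
```

```text
0.075 -1.95 -0.15 3.52 turn 0.001753220971266783 -0.02243158969457828
0.15 -2.21 -0.17 3.34 turn 0.001753220971266783 -0.02243158969457828
0.225 -2.45 -0.19 3.14 turn 0.001753220971266783 -0.02243158969457828
0.3 -2.67 -0.21 2.93 turn 0.001753220971266783 -0.02243158969457828
0.375 -2.88 -0.23 2.69 turn 0.001753220971266783 -0.02243158969457828
0.45 -3.07 -0.24 2.45 turn 0.001753220971266783 -0.02243158969457828
0.525 -3.24 -0.25 2.19 turn 0.001753220971266783 -0.02243158969457828
0.6 -3.39 -0.27 1.92 turn 0.001753220971266783 -0.02243158969457828
0.675 -3.52 -0.28 1.63 turn 0.001753220971266783 -0.02243158969457828
0.75 -3.63 -0.28 1.34 turn 0.001753220971266783 -0.02243158969457828
0.825 -3.71 -0.29 1.05 turn 0.001753220971266783 -0.02243158969457828
0.9 -3.77 -0.29 0.74 turn 0.001753220971266783 -0.02243158969457828
```

Request:
{"method": "send_rows", "body": {
  "plan": [
    [[0, -0.001, 0], [0, 0, 0], 255],
    [[-0.002, -0.0002, 0.0035], [0.002, -0.022, 0], 255],
    [[-0.0022, -0.0002, 0.0033], [0.002, -0.022, 0], 255],
    [[-0.0025, -0.0002, 0.0031], [0.002, -0.022, 0], 255],
    [[-0.0027, -0.0002, 0.0029], [0.002, -0.022, 0], 255],
    [[0, 0, 0], [0, 0, 0], 255]
  ]
}}

```text
time: 18.5
tool_pos: [0.5398, 0.2059, 0.0736]
tool_rot: [3.141, 0.092, -3.064]
contact_force: [3.7, -3.1, -0.7]
opening: 0.01
```

```bash
python3 - <<'E'
from h import *
s=imaging.read_camera("scene")
crop(s,"s9.png",370,190,465,285,6)
E
```

```text
(no output)
```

View pics/s9.png

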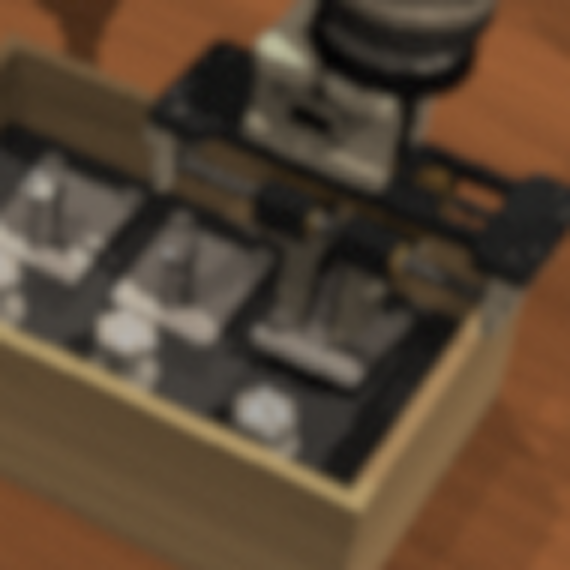

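The left cap's far edge, around (250–360, 330–380), is rising while the others stay shut. Forces are small, so I'll carry on.

Request:
{"method": "send_rows", "body": {
  "plan": [
    [[-0.0029, -0.0002, 0.0027], [0.002, -0.022, 0], 255],
    [[-0.0031, -0.0002, 0.0024], [0.002, -0.022, 0], 255],
    [[-0.0032, -0.0003, 0.0022], [0.002, -0.022, 0], 255],
    [[-0.0034, -0.0003, 0.0019], [0.002, -0.022, 0], 255],
    [[0, 0, 0], [0, 0, 0], 255]
  ]
}}

```text
time: 19.05
tool_pos: [0.5273, 0.2048, 0.0828]
tool_rot: [3.139, 0.18, -3.064]
contact_force: [3.7, -3.8, 0.8]
opening: 0.0102
```

Request:
{"method": "send_rows", "body": {
  "plan": [
    [[-0.0035, -0.0003, 0.0016], [0.002, -0.022, 0], 255],
    [[-0.0036, -0.0003, 0.0013], [0.002, -0.022, 0], 255],
    [[-0.0037, -0.0003, 0.001], [0.002, -0.022, 0], 255],
    [[-0.0038, -0.0003, 0.0007], [0.002, -0.022, 0], 255],
    [[0, 0, 0], [0, 0, 0], 255],
    [[0, 0, 0], [0, 0, 0], 255]
  ]
}}

```text
time: 19.65
tool_pos: [0.5129, 0.2036, 0.0875]
tool_rot: [3.138, 0.267, -3.065]
contact_force: [2.2, -5.5, 5.4]
opening: 0.0097
```

```bash
python3 - <<'E'
from h import *
s=imaging.read_camera("scene");t=imaging.read_camera("top")
crop(s,"s10.png",370,190,465,285,6)
cv2.imwrite("pics/s10f.png",s["pixels"][:,:,::-1])
o=robot.observe();print(o["qpos"].round(3),o["contact_force"].round(1),o["opening"])
E
```

```text
[ 0.266  0.436  1.864 -0.084  0.58  -1.318] [ 1.7 -5.   6.3] 0.00997362476655182
```

View pics/s10.png

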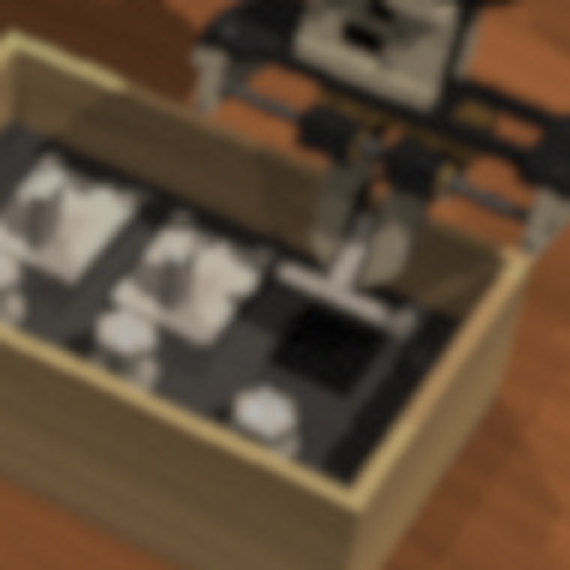

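View pics/s10f.png

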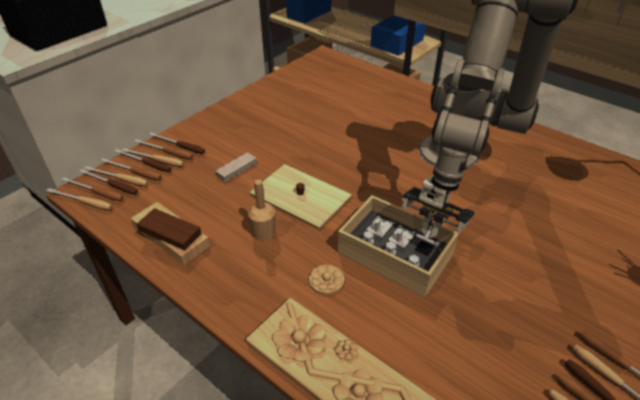

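The left cap is edge-on to the camera, which puts it at about 0.8–0.9 rad. The other caps are shut, the lid lies flat on the bench, and the bystanders haven't moved. Handing in.

```bash
python3 - <<'E'
from cell import robot
print(robot.hand_in())
E
```

```text
the job is handed in; nothing more can be done
None
```

I lifted the lid off the box, set it flat on the bench to the right and let it go. Then I tapped the bolts from right to left and handed in while holding the left cap open. The hand-in gave no verdict.

- **Bolts:** the right and middle bolts held at a head height of 76 mm under about 13–14 N. The left bolt sank to 66 mm under light force. In the pictures it stayed down after I let go.
- **Cap:** at hand-in the gripper held the left fin with an opening of about 10 mm and external forces of about 5–6 N. I put the cap at roughly 0.8–0.9 rad. That comes from the tool position and from the cap appearing edge-on to the scene camera, since I had no direct joint reading.
- **Rest of the scene:** in the last pictures the other two caps were shut and the lid was flat on the bench. The mallet, carved flower and stone looked undisturbed; I checked these by eye and did not measure them. The robot's clock read about 20 s of the 61 s allowed.

Two small disagreements came up and did not affect the job. The two cameras differed by 2–5 mm in y, and the fin pushed sideways on the fingers with 3–5 N while gripped.

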